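# Roll an empty deposit can up onto the reader mark

### The job

Take the wooden rolling board by its rib from the cork pad and, pressing gently with its flat underside on top of the lying empty can, roll the can up the tray's little ramp onto the raised bed until its middle lies on the line between the two yellow pointers, lying across the tray as before. The can must not be dented, so never grip it, touch it with the gripper or shove it with the board's edge. Then lay the board flat back on the middle of the cork pad, let go, and leave everything else where it stands.

Things in the scene. Friction and masses are not known exactly. Their poses are not given: they have to be found in the camera images.
- can_center (a point): Centre of the empty silver can lying on its side: radius 33, length 116, about 40 g. y is the can's axis, level; the frame turns about y as it rolls. Roll it towards the tray's +x. It stays where left on level floor but rolls back off the ramp. Its wall dents above 20 N from the board; 4 to 8 N is enough to roll it. Under the flat board it moves half as far as the board.
- tray: Fixed grey tray, z up, origin on the hearth under its middle. Along its x: low floor 5 above the hearth from -100, light grey ramp of slope 0.18 whose top edge is at x = +5, then a level raised bed to +100; 190 wide (y), no side walls, a lip at either end. The bed's height differs each time, 9 to 13 above the hearth, and is not measured: feel it. The can starts at x -62 to -46, axis along y.
- mark: The mark: two yellow pointers (4 wide, T-shaped, 13 high) one at either side of the raised bed, their line crossing the bed at 25 to 55 past the tray's middle. Origin on the hearth, midway between them; axes as the tray's, y from pointer to pointer (they stand at y = -127 to -97 and 97 to 127). The can belongs on the bed with its axis right above and along this line.
- board_grip (a point): Grip point on the rib of the loose rolling board: pale wooden sole 170 long (x), 90 wide (y), 10 thick, flat underside; on its middle a dark upright rib 90 long (x), 22 thick (y, the width to grip), 40 high. 180 g. The point is 34 above the underside, 16 below the rib's top, half-way along; x along the board, z up. Finger ends go just above the sole.
- board: The same rolling board; origin at the middle of its flat underside, z up, x along its length.
- pad: Fixed cork pad on which the board lies at the start and must lie again: 200 (x) by 120 (y), 4 thick, origin under its middle, on the hearth. The board's x lies along the pad's x.
- crates: Two blue crates stacked and interlocked, fixed, 252 by 192 by 200 high, origin under the middle. Keep clear.
- bottle: Amber glass bottle standing, radius 32, 200 high, origin under its middle. Leave alone.
- jar: Clear jar with twist lid standing, radius 38, 110 high, origin under its middle. Leave alone.
- spare_can: Another can, full, standing upright, radius 33, 116 high, origin under its middle. Not the one to roll; leave alone.
- opener: Flat steel bottle opener lying, 115 by 30 by 6, origin under it. Leave alone.
- brush: Hand brush lying on the hearth, its length along its x; origin under it. Leave alone.
Not all that is in view belongs to the job. Of the things that look like the pad, take the one that is farthest to the robot's right at the start. Several things look just like the board: the one meant starts farthest from the robot's base.

How it is judged:
On the way, in this order (a step that is already met when the one before it is completed fails the run):
1. the board is lifted off its pad (z of board in the frame of pad above 0.03 m), for 0.1 s.
2. the can is on the ramp with the board pressing on top of it (contact force between board and can above 0.5 N and x of can_center in the frame of tray between -0.025 and 0.003 m), for 0.1 s.
3. the can has been rolled over the top of the ramp, the board still pressing on it (contact force between board and can above 0.5 N and x of can_center in the frame of tray above 0.01 m), for 0.1 s.
At the end, for the whole second after the job is handed in: Can at rest on the raised bed, rolled there (turned over 1.3 rad), centre within 6 mm of the pointers' line and 25 mm of its middle, axis within 0.12 rad of it; board flat and at rest on the pad, within 30 mm of its middle and 0.3 rad of its length (x of can_center in the frame of mark between -0.006 and 0.006 m and y of can_center in the frame of mark between -0.025 and 0.025 m and z of can_center in the frame of mark between 0.039 and 0.049 m and angle between the y axis of can_center and the y axis of mark, either way round below 0.12 rad and angle between can_center's own z axis and vertical above 1.3 rad and linear speed of each of can, board below 0.01 m/s and horizontal distance between board and pad below 0.03 m and z of board in the frame of pad below 0.007 m and angle between board's own z axis and vertical below 0.04 rad and angle between the x axis of board and the x axis of pad, either way round below 0.3 rad); the robot touches nothing.
It fails at once if the can is dented: the board presses on it with more than 20 N (contact force between board and can above 20 N).
It fails at once if the can is touched by the gripper or arm (contact force between any of the fingers, the arm and can above 0.5 N).
It fails at once if the board's edge or side shoves the can: it touches the can while its underside is well below the can's top (under 58 mm above the hearth) or tilted over 0.3 rad (contact force between board and can above 0.5 N and (z of board in the frame of tray below 0.058 m or angle between board's own z axis and vertical above 0.3 rad)).
It fails at once if a bystander is moved by more than 20 mm (distance of any of bottle, jar, spare_can, opener, brush from where it was at the start of the episode above 0.02 m).
It also fails if it takes over 69 s, if anything falls off the work surface, if the arm or the gripper's body presses on something with over 40 N, if the wrist force passes 120 N, or if a joint passes its speed limit or range.

### The arm

A 6-joint arm with a two-finger parallel gripper is mounted at the origin on the work surface. World frame = base frame: x ahead of the robot, y to its left, z up, the work surface at z = 0. Lengths are in m, angles in rad, forces in N, time in s.
With the tool pointing down it reaches from about 0.25 to 0.775 m from the base axis. Payload 4 kg.
Tool frame: the origin (TCP) lies on the centre line of the jaws, within the pads' length; the fingertips stand 8 mm ahead of it and the grasp point (between the pads) lies 11 mm behind it; z points along the fingers, y is the direction in which the jaws open and shut (so a half turn about z gives the same grasp; the last joint's range is limited). The gripper opens to 94 mm and grips with 3 to 60 N. Pads are 16 mm wide; open, the fingers measure 119 mm over their backs; the gripper's body (75 mm by 177 mm) begins 78 mm behind the grasp point.
Start: joints at [-0.103, 0.087, 1.371, -0, 1.684, -0.103], TCP at [0.55, -0, 0.214] pointing down, gripper open.
Joint ranges: [-3.1, 3.1], [-0.76, 2.03], [0.27, 2.55], [-1.08, 4.22], [0.17, 2.65], [-2.57, 2.57]. Speed limits (rad/s): [2.79, 2.79, 3.14, 3.14, 3.14, 3.14].

### API

Orientations are given as [roll, pitch, yaw] about the fixed x, y, z axes, in that order (R = Rz(yaw) Ry(pitch) Rx(roll)).
In Python, from bench import robot, cams, close_job gives the robot as it stands.
- The arm moves only by the tool arm_command, never from a script. Its argument "plan" is one flat list of numbers, 7 for each row, row after row: the shift along the tool's x, y, z in cm, then the turn, a rotation vector about the tool's x, y, z in degrees, then the closure, from 0 (fully open) to 1 (shut). A call has 1 to 8 rows; each row shifts and turns the commanded pose from where the row before left it, along the tool's axes as they then stand; what a row does not reach is not made up. A row lasts 1/8 s, in which the tool goes at most 62.5 mm and 10.7 degrees, less where a joint would pass 70% of its speed; a pose out of reach is approached as far as the arm can. A call with a gripper value outside its range is refused whole. The fingers move at their own pace and stop on an object; the grip force is fixed at half the most. Time passes only in rows, so rows that do not move let the fingers close. It gives the time, the measured TCP pose, the force and the opening at its end, in the units of the state.
- robot.get_obs(): the state, without advancing time (a new reading comes with each control period).
- cams.snapshot(name): name is "scene" or "side" or "wrist"; returns a dict with "pixels" (420x560x3 uint8, red, green, blue), "fov_y" (degrees; the focal length in pixels is half the picture's height over the tangent of half this angle, whatever the lens; pixels are square), "cx", "cy" (the principal point, pixels), "camera_from_world" (4x4, takes a point from world to camera coordinates); the wrist camera has in their place "tool_from_camera" (4x4, takes a point from camera to tool coordinates, whose origin is the TCP and whose axes are the flange's). Camera axes: x right, y up, looking along -z (the intrinsics and any distortion apply to the point x, -y, -z); pixel columns grow to the right and rows downward; lengths in m; the calibration is good to about 2 mm. A picture is of the moment at which its call begins: read the wrist's pose just before it. There is no depth.
- close_job(): hands the job in, once; it reports no verdict.
The state is a dict: "time": time; "joint_positions": joint angles; "qvel": joint speeds; "joint_torque": joint torques, N m; "tool_pos": TCP position; "ee_rot": TCP orientation; "wrist_force": force on the tool from outside, world axes, zero at the start; "wrist_torque": the same for the moment, N m; "width": finger opening in m.
Only numpy, scipy, OpenCV 4.12 (cv2) and the standard library are available. Lean on these libraries where they do the work, as an engineer would, in place of code of your own. Each camera call takes 0.05 s, during which the arm holds its last target.

## Working session

There is one attempt and no reset: what is moved stays moved. The work goes in short steps, Python scripts to look and compute and a tool call to move; the robot and the scene stay as the last step left them, time stands still between calls to the robot, and variables do not carry over. Pictures are saved under pics/ and viewed, and the job is handed in when it is done.

Besides the shell and the picture viewer there is one more tool, called in YAML: its name, and indented under it one key for each argument. arm_command: Moves the arm, as the interface text tells. Its arguments: {"type":"object","properties":{"plan":{"type":"array","items":{"type":"number"}}},"required":["plan"]}

```bash
mkdir -p pics; ls
python3 - <<'E'
from bench import robot,cams
import cv2,json
print(robot.get_obs())
for n in ("scene","side","wrist"):
    s=cams.snapshot(n); cv2.imwrite(f"pics/{n}0.png",cv2.cvtColor(s["pixels"],cv2.COLOR_RGB2BGR))
    print(n,{k:(v.tolist() if hasattr(v,'tolist') else v) for k,v in s.items() if k!="pixels"})
E
```

```text
pics
{'time': 0.0, 'joint_positions': array([-1.03116431e-01,  8.79134336e-02,  1.37223852e+00, -1.11591690e-05,
        1.68362943e+00, -1.03101292e-01]), 'qvel': array([ 0.00051061, -0.00160269,  0.00101808, -0.00138398, -0.00031637,
        0.00171659]), 'joint_torque': array([ 1.28542815e-03, -3.40182602e+01, -3.02423716e+01,  7.18220207e-02,
        3.29729996e-02, -1.13141955e-04]), 'tool_pos': array([5.49457917e-01, 3.86206440e-05, 2.12334888e-01]), 'ee_rot': array([-3.13941440e+00, -2.14229578e-04,  1.57077971e+00]), 'wrist_force': array([-0.06368321,  0.13787078, -0.58623245]), 'wrist_torque': array([ 0.00813795, -0.00680763,  0.03728658]), 'width': 0.09351629097692271}
scene {'fov_y': 52.18813839562154, 'cx': 272.2765247908631, 'cy': 213.38669523164756, 'camera_from_world': [[0.4270653610481012, 0.9041779306156863, 0.00880040796725534, -0.17390778881418953], [-0.6677283406140201, 0.3087918724655969, 0.6773377611207264, 0.3329656865760973], [0.6097163607233305, -0.2951437773132374, 0.7356195417330701, -1.6288003030926828], [0.0, 0.0, 0.0, 1.0]]}
side {'fov_y': 46.106638630447584, 'cx': 276.794065638099, 'cy': 215.86353276065194, 'camera_from_world': [[0.9237663507519231, -0.3827522747311632, -0.012507014295788228, -0.5000235128926664], [0.2787853901467976, 0.6497353494380222, 0.7071935250915052, -0.13510331400968642], [-0.2625536811000232, -0.6567683548091914, 0.7069093949453886, -1.5774587836988123], [0.0, 0.0, 0.0, 1.0]]}
wrist {'fov_y': 71.90439606943103, 'cx': 281.061766135869, 'cy': 212.29768975464958, 'tool_from_camera': [[0.00034921241525471994, 0.9625453859489222, 0.27112037555139296, 0.08001056877308595], [0.9999999346472468, -0.0003107628564710643, -0.0001847483381148863, 0.0013641540130217011], [-9.357451806032928e-05, 0.27112042234934336, -0.9625454315661792, -0.17074899823244766], [0.0, 0.0, 0.0, 1.0]]}
```

View pics/scene0.png

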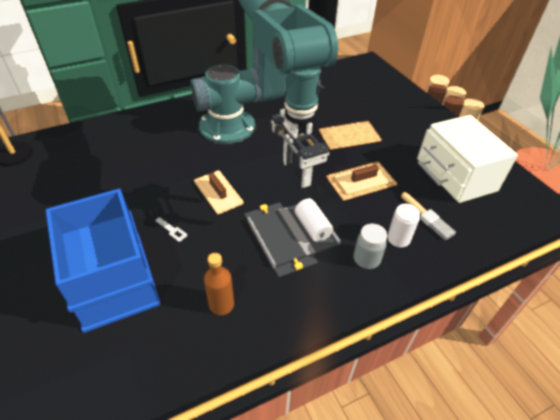

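View pics/side0.png

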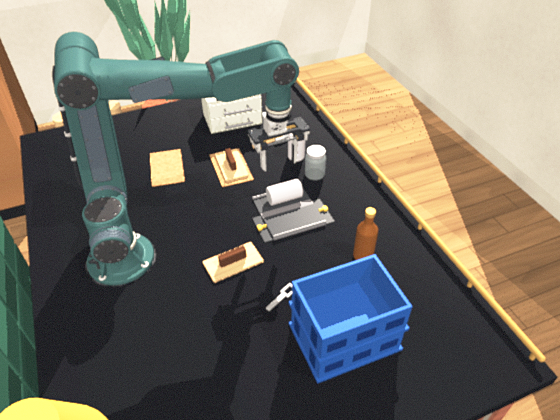

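View pics/wrist0.png

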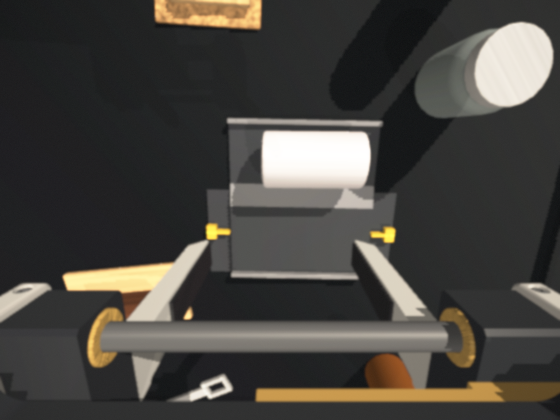

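```bash
cat > h.py <<'E'
import numpy as np,cv2
from bench import robot,cams
from scipy.spatial.transform import Rotation as Ro
def snap(n):
    o=robot.get_obs(); s=cams.snapshot(n); s['bgr']=cv2.cvtColor(s['pixels'],cv2.COLOR_RGB2BGR)
    s['f']=210/np.tan(np.radians(s['fov_y']/2))
    if n=='wrist':
        T=np.eye(4);T[:3,:3]=Ro.from_euler('xyz',o['ee_rot']).as_matrix();T[:3,3]=o['tool_pos']
        s['W']=T@s['tool_from_camera']
    else: s['W']=np.linalg.inv(s['camera_from_world'])
    return s
def ray(s,u,v):
    d=np.array([(u-s['cx'])/s['f'],-(v-s['cy'])/s['f'],-1.])
    return s['W'][:3,3],s['W'][:3,:3]@d
def onz(s,u,v,z):
    o,d=ray(s,u,v); return o+d*(z-o[2])/d[2]
def proj(s,p):
    c=np.linalg.inv(s['W'])@np.append(p,1); return s['cx']+s['f']*c[0]/-c[2], s['cy']-s['f']*c[1]/-c[2]
def crop(s,n,x0,y0,w,h,k):
    cv2.imwrite(n,cv2.resize(s['bgr'][y0:y0+h,x0:x0+w],None,fx=k,fy=k,interpolation=cv2.INTER_CUBIC))
E
python3 - <<'E'
from h import *
s=snap('scene');d=snap('side');w=snap('wrist')
crop(s,'pics/c1.png',185,110,225,170,3.5)
crop(d,'pics/c2.png',140,130,210,160,3.5)
for n,c,p in(('board s A',s,(218,192)),('B',s,(362,183)),('pad',s,(350,135))): print(n,onz(c,*p,.01))
for n,c,p in(('board d A',d,(233,263)),('B',d,(231,167)),('pad',d,(167,168))): print(n,onz(c,*p,.01))
for p in((211,232),(391,235)): print(onz(w,*p,.013))
for p in((264,208),(297,264)): print(onz(s,*p,.013))
for p in((262,228),(323,209)): print(onz(d,*p,.013))
E
```

```text
board s A [ 0.33357688 -0.15734237  0.01      ]
B [0.49157997 0.28543984 0.01      ]
pad [0.25572462 0.38823393 0.01      ]
board d A [ 0.3231532  -0.16867121  0.01      ]
B [0.46949438 0.28194958 0.01      ]
pad [0.24337466 0.37319525 0.01      ]
[ 0.45599244 -0.05219376  0.013     ]
[ 0.70047766 -0.05635078  0.013     ]
[ 0.46192094 -0.05417916  0.013     ]
[ 0.69267891 -0.05975452  0.013     ]
[ 0.46063798 -0.06616056  0.013     ]
[ 0.68760712 -0.06472137  0.013     ]
```

View pics/c1.png

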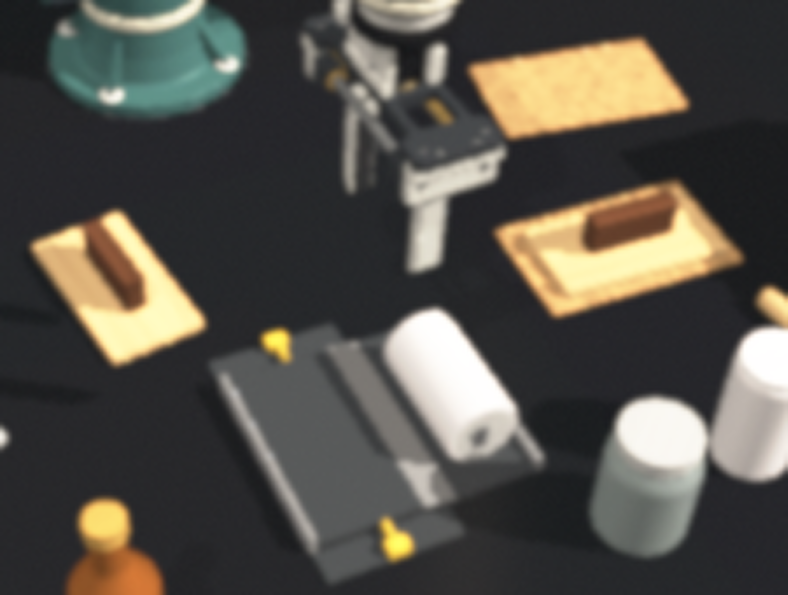

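View pics/c2.png

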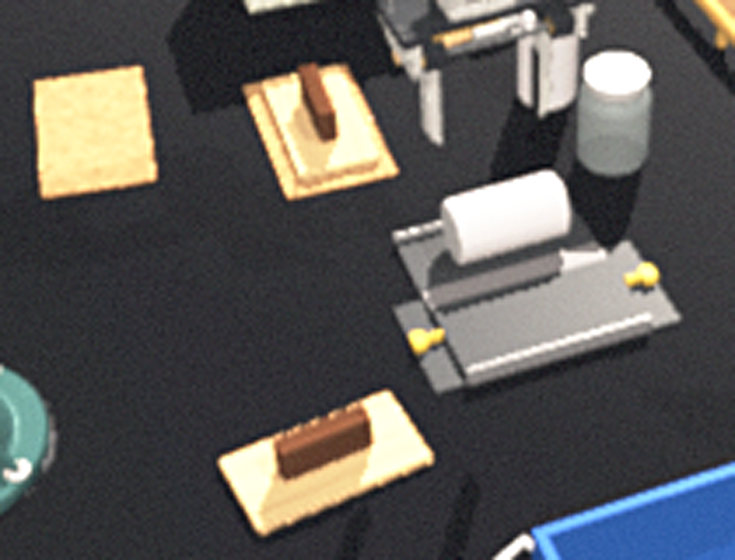

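```bash
cat >> h.py <<'E'
def tri(rs):
    A=np.zeros((3,3));b=np.zeros(3)
    for o,d in rs:
        d=d/np.linalg.norm(d);P=np.eye(3)-np.outer(d,d);A+=P;b+=P@o
    p=np.linalg.solve(A,b)
    return p,[np.linalg.norm((np.eye(3)-np.outer(d,d)/(d@d))@(p-o))*1000 for o,d in rs]
def blobs(s,lo,hi,amin=8):
    m=cv2.inRange(cv2.cvtColor(s['bgr'],cv2.COLOR_BGR2HSV),lo,hi)
    n,l,st,c=cv2.connectedComponentsWithStats(m)
    return [(c[i].round(1),st[i].tolist()) for i in range(1,n) if st[i][4]>=amin],m,l
E
python3 - <<'E'
from h import *
s=snap('scene');d=snap('side');w=snap('wrist')
for c in (s,d,w):
    b,_,_=blobs(c,(22,170,120),(32,255,255)); print(b)
crop(w,'pics/w1.png',190,100,240,200,3.3)
E
```

```text
[(array([262.9, 206.9]), [261, 204, 5, 7, 15]), (array([296.8, 265.1]), [295, 260, 7, 9, 16])]
[]
[(array([215.5, 230.8]), [205, 224, 24, 15, 137]), (array([383. , 233.8]), [371, 228, 23, 14, 104])]
```

View pics/w1.png

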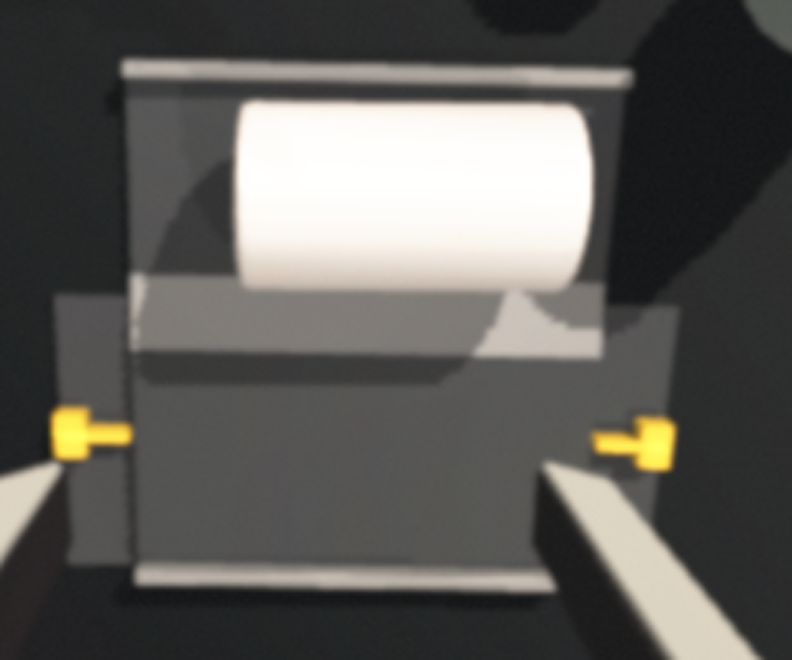

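Run:
```python
from h import *
w=snap('wrist')
P=lambda x,y,z:onz(w,190+x/3.3,100+y/3.3,z).round(4)
for n,x,y,z in [('rampTL',130,351,.011),('rampTR',603,357,.011),('rampBotL',130,275,.005),('rampBotR',603,284,.005),
 ('ptrL stem',110,434,.013),('ptrL out',52,434,.013),('ptrL in',132,434,.013),('ptrR stem',612,443,.013),('ptrR in',593,443,.013),('ptrR out',675,444,.013),
 ('lipfarL',122,60,.012),('lipfarR',632,70,.012),('lipnearL',135,584,.015),('lipnearR',553,592,.015),
 ('canL',236,190,.038),('canR',592,190,.038),('canTopEdgeL',300,101,.038),('canTopR',500,102,.038),('canBotL',300,288,.038),('canBotR',500,290,.038)]:
    print(n,P(x,y,z))
o,_=ray(w,0,0);print('cam',o)
```

```text
rampTL [ 0.4826 -0.0169  0.011 ]
rampTR [ 0.6736 -0.0194  0.011 ]
rampBotL [0.483 0.013 0.005]
rampBotR [0.673  0.0094 0.005 ]
ptrL stem [ 0.473  -0.0517  0.013 ]
ptrL out [ 0.4492 -0.0517  0.013 ]
ptrL in [ 0.4821 -0.0517  0.013 ]
ptrR stem [ 0.6798 -0.0555  0.013 ]
ptrR in [ 0.672  -0.0555  0.013 ]
ptrR out [ 0.7059 -0.056   0.013 ]
lipfarL [0.4852 0.0948 0.012 ]
lipfarR [0.6746 0.0913 0.012 ]
lipnearL [ 0.4805 -0.119   0.015 ]
lipnearR [ 0.6598 -0.1227  0.015 ]
canL [0.5283 0.0495 0.038 ]
canR [0.6555 0.0496 0.038 ]
canTopEdgeL [0.5512 0.0801 0.038 ]
canTopR [0.6209 0.0798 0.038 ]
canBotL [0.5512 0.014  0.038 ]
canBotR [0.6247 0.0133 0.038 ]
cam [0.55134018 0.08000152 0.3841685 ]
```

arm_command:
  plan: [4.5, -1.8, 0, 0, 0, 0, 0, 4.5, -1.8, 0, 0, 0, 0, 0, 4.5, -1.8, 0, 0, 0, 0, 0, 3.5, -1.6, 0, 0, 0, 0, 0, 0, 0, 0, 0, 0, 0, 0, 0, 0, 0, 0, 0, 0, 0]

```text
time: 1.25
tool_pos: [0.4803, 0.1696, 0.2136]
ee_rot: [3.141, 0.001, 1.571]
wrist_force: [0.7, 0.0, -0.2]
width: 0.0939
```

Run:
```python
from h import *
w=snap('wrist');print(robot.get_obs()['tool_pos'],robot.get_obs()['ee_rot'])
cv2.imwrite('pics/w2.png',w['bgr'])
crop(w,'pics/w2c.png',120,20,320,240,2.5)
```

```text
[0.4804391  0.16917197 0.21349019] [3.14126650e+00 5.59356870e-04 1.56980807e+00]
```

View pics/w2.png

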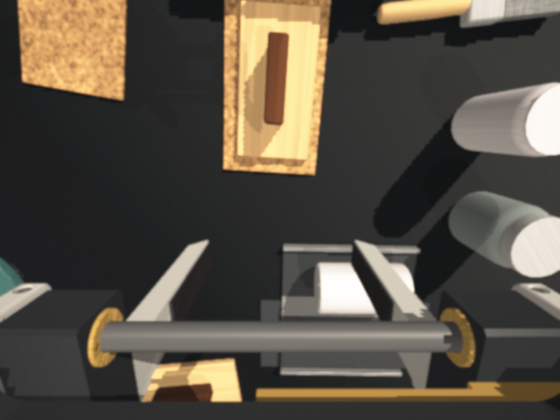

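View pics/w2c.png

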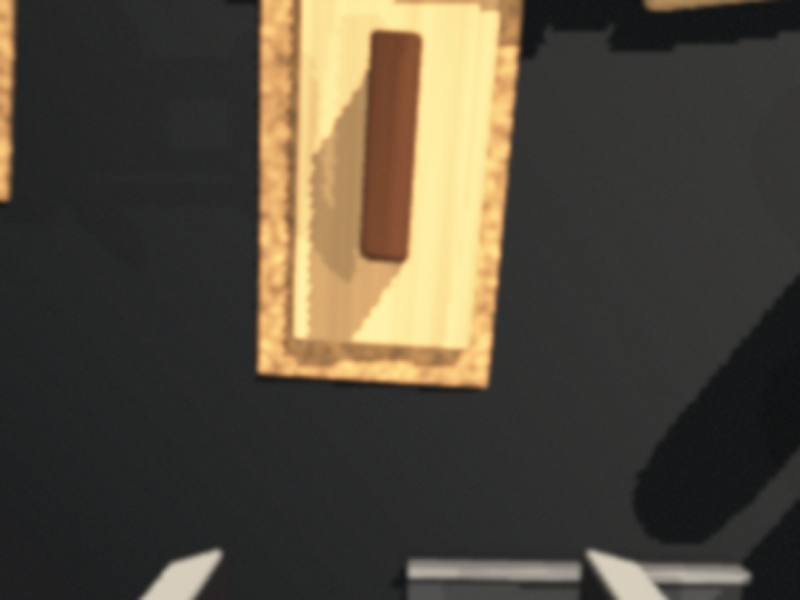

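Run:
```python
from h import *
w=snap('wrist')
P=lambda x,y,z:onz(w,120+x/2.5,20+y/2.5,z)
r=[P(x,y,.054) for x,y in((372,32),(421,34),(410,258),(362,256))]
print(np.round(r,4),np.mean(r,0)); a=(r[0]+r[1]-r[2]-r[3])/2;print('len',np.linalg.norm(a),'yaw off from +Y',np.degrees(np.arctan2(-a[0],a[1])),'wid',np.linalg.norm(r[0]-r[1]))
for n,p in {'soleL':(293,340,.014),'soleR':(467,349,.014),'soleTL':(301,5,.014),'soleTR':(499,12,.014),'padL':(257,375,.004),'padR':(489,388,.004),'padLt':(262,10,.004),'padRt':(522,10,.004)}.items(): print(n,P(*p).round(4))
```

```text
[[0.4697 0.3442 0.054 ]
 [0.4894 0.3434 0.054 ]
 [0.4852 0.257  0.054 ]
 [0.4643 0.2579 0.054 ]] [0.47712788 0.30061833 0.054     ]
len 0.08651524775672431 yaw off from +Y -3.2014115757399777 wid 0.019783491529393998
soleL [0.4267 0.2185 0.014 ]
soleR [0.5145 0.2139 0.014 ]
soleTL [0.4365 0.3664 0.014 ]
soleTR [0.5253 0.3636 0.014 ]
padL [0.4056 0.1996 0.004 ]
padR [0.5274 0.1927 0.004 ]
padLt [0.4172 0.3675 0.004 ]
padRt [0.5371 0.3675 0.004 ]
```

arm_command:
  plan: [4.4, -0.1, 0, 0, 0, 0, 0, 4.4, -0.1, 0, 0, 0, 0, 0, 4.3, -0.2, 0, 0, 0, 0, 0, 0, 0, 2, 0, 0, 3.3, 0, 0, 0, 4.5, 0, 0, 0, 0, 0, 0, 4.5, 0, 0, 0, 0, 0, 0, 3, 0, 0, 0, 0, 0, 0, 0, 0, 0, 0, 0]

```text
time: 2.35
tool_pos: [0.4747, 0.2989, 0.0702]
ee_rot: [-3.136, 0.004, 1.511]
wrist_force: [-0.4, -0.2, 0.0]
width: 0.0939
```

Run:
```python
from h import *
print(robot.get_obs()['tool_pos'],robot.get_obs()['ee_rot'])
w=snap('wrist');cv2.imwrite('pics/w3.png',w['bgr'])
w=snap('scene');crop(w,'pics/s3.png',230,80,200,150,4)
```

```text
[0.47465504 0.29889492 0.07016524] [-3.13556477  0.00375053  1.51132475]
```

View pics/w3.png

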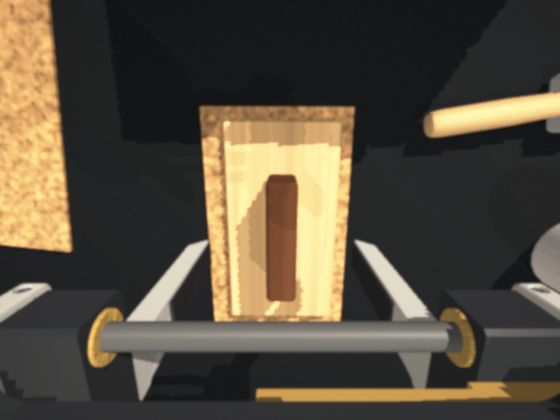

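View pics/s3.png

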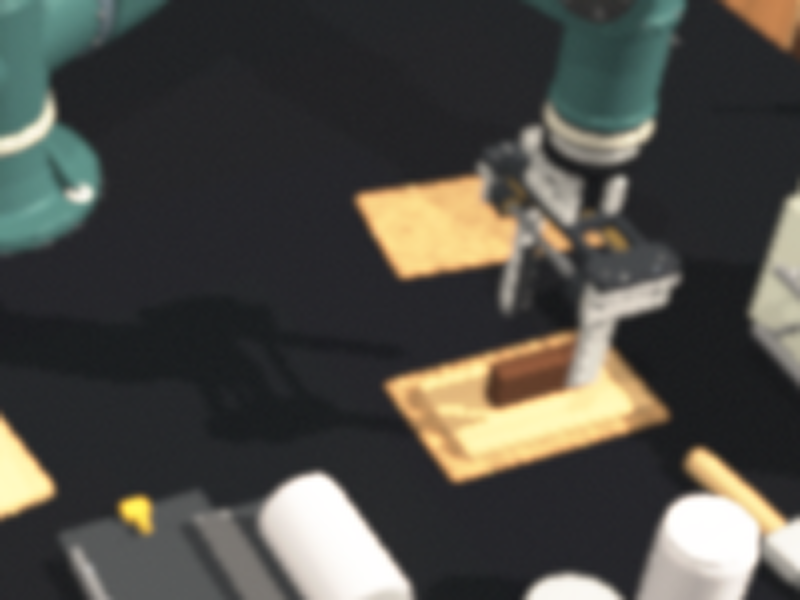

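Run:
```python
from h import *
w=snap('wrist')
for n,p in {'ribt':(282,178,.054),'ribb':(281,300,.054),'ribL':(267,240,.054),'ribR':(297,240,.054),'soleTL':(223,122,.014),'soleTR':(342,121,.014),'padTL':(200,107,.004),'padTR':(354,107,.004),'padBL':(214,320,.004),'padBR':(342,318,.004)}.items(): print(n,onz(w,*p).round(4))
```

```text
ribt [0.482  0.3503 0.054 ]
ribb [0.476  0.2585 0.054 ]
ribL [0.4689 0.307  0.054 ]
ribR [0.49   0.3058 0.054 ]
soleTL [0.4394 0.3895 0.014 ]
soleTR [0.53   0.3849 0.014 ]
padTL [0.4208 0.4021 0.004 ]
padTR [0.5414 0.395  0.004 ]
padBL [0.4082 0.2086 0.004 ]
padBR [0.5317 0.2035 0.004 ]
```

arm_command:
  plan: [0.3, 0.4, 2, 0, 0, 0, 0, 0, 0, 1.6, 0, 0, 0, 0, 0, 0, 0.8, 0, 0, 0, 0, 0, 0, 0, 0, 0, 0, 0]

```text
time: 3.0
tool_pos: [0.4793, 0.3034, 0.0281]
ee_rot: [-3.139, 0.001, 1.513]
wrist_force: [-0.5, -0.4, 0.4]
width: 0.0942
```

arm_command:
  plan: [0, 0, 0.2, 0, 0, 0, 0, 0, 0, 0, 0, 0, 0, 1, 0, 0, 0, 0, 0, 0, 1, 0, 0, 0, 0, 0, 0, 1, 0, 0, 0, 0, 0, 0, 1, 0, 0, 0, 0, 0, 0, 1]

```text
time: 3.75
tool_pos: [0.4802, 0.3038, 0.0275]
ee_rot: [3.141, -0.0, 1.513]
wrist_force: [-0.2, 0.0, 0.6]
width: 0.0474
```

arm_command:
  plan: [0, 0, 0, 0, 0, 0, 1, 0, 0, 0, 0, 0, 0, 1, 0, 0, 0, 0, 0, 0, 1, 0, 0, 0, 0, 0, 0, 1, 0, 0, 0, 0, 0, 0, 1]

```text
time: 4.38
tool_pos: [0.48, 0.3037, 0.0275]
ee_rot: [-3.141, 0.0, 1.513]
wrist_force: [-1.1, -0.1, 0.2]
width: 0.0217
```

Run:
```python
from h import *
s=snap('scene');d=snap('side')
print('bottle',onz(s,221,306,0),tri([ray(s,214,261),ray(d,370,212)]))
print('jar',onz(s,368,262,0),tri([ray(s,372,232),ray(d,317,151)]))
print('spare',onz(s,401,242,0))
print('crate',onz(s,157,303,0))
```

```text
bottle [ 0.71978747 -0.29355866  0.        ] (array([ 0.71733787, -0.2926229 ,  0.19209749]), [np.float64(0.912382730031072), np.float64(0.9123827300311197)])
jar [0.76241647 0.12901827 0.        ] (array([0.74935936, 0.12475424, 0.11450578]), [np.float64(2.965200424730647), np.float64(2.9652004247305705)])
spare [0.74270595 0.25719469 0.        ]
crate [ 0.64179036 -0.44012846  0.        ]
```

arm_command:
  plan: [0, 0, -1, 0, 0, 0, 1, 0, 0, -2, 0, 0, 0, 1, 0, 0, -2.6, 0, 0, 0, 1, 0, 0, -2.5, 0, 0, 0, 1, 0, 0, -2.5, 0, 0, -2.4, 1, 0, 0, 0, 0, 0, 0, 1, 0, 0, 0, 0, 0, 0, 1]

```text
time: 5.35
tool_pos: [0.4798, 0.3034, 0.1325]
ee_rot: [-3.141, 0.001, 1.554]
wrist_force: [-0.6, 0.7, -2.6]
width: 0.022
```

arm_command:
  plan: [-3.5, 2.2, 0, 0, 0, 0, 1, -4.5, 2.4, 0, 0, 0, 0, 1, -4.5, 2.3, 0, 0, 0, 0, 1, -4.5, 2.3, 0, 0, 0, 0, 1, -3.4, 1.7, 0, 0, 0, 0, 1, 0, 0, 0, 0, 0, 0, 1, 0, 0, 0, 0, 0, 0, 1, 0, 0, 0, 0, 0, 0, 1]

```text
time: 6.35
tool_pos: [0.5852, 0.0993, 0.1329]
ee_rot: [-3.14, -0.0, 1.557]
wrist_force: [0.2, 0.0, -2.4]
width: 0.0217
```

Run:
```python
from h import *
print(robot.get_obs()['tool_pos'],robot.get_obs()['ee_rot'],robot.get_obs()['wrist_force'])
w=snap('wrist');cv2.imwrite('pics/w4.png',w['bgr'])
w=snap('scene');crop(w,'pics/s4.png',230,130,200,150,4)
w=snap('side');crop(w,'pics/d4.png',200,100,200,150,4)
print(robot.get_obs()['wrist_force'])
```

```text
[0.58521985 0.09926652 0.13287889] [-3.14043841e+00 -2.62028455e-04  1.55665824e+00] [ 0.23781261  0.03413681 -2.44535499]
[ 0.32340024  0.11161232 -1.97328764]
```

View pics/w4.png

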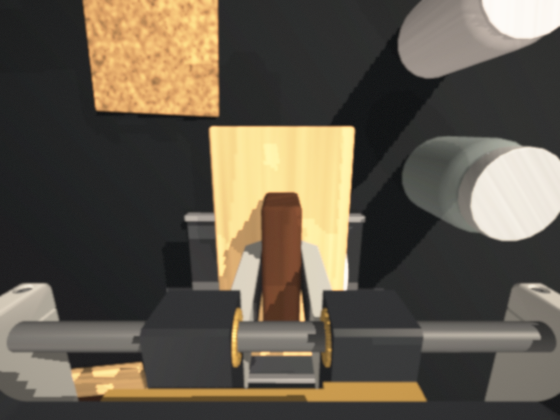

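View pics/s4.png

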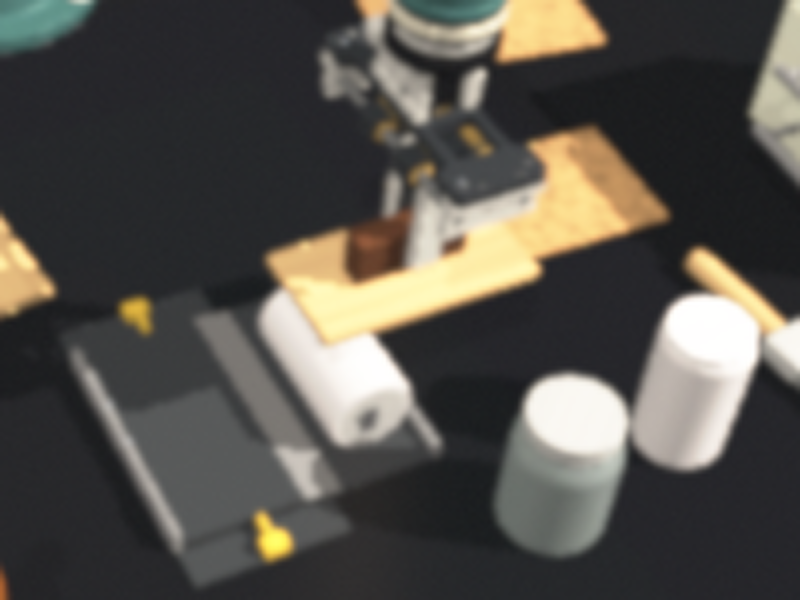

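View pics/d4.png

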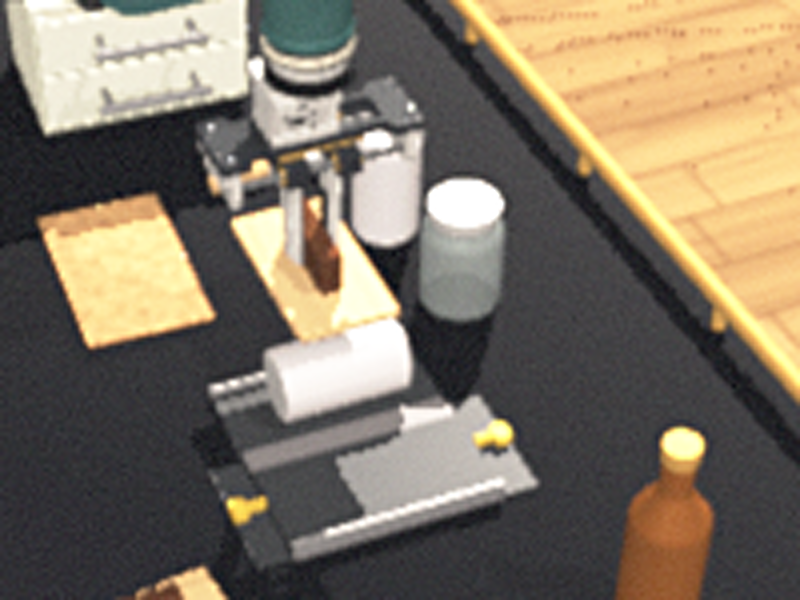

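arm_command:
  plan: [0, 0.4, 1.5, 0, 0, 0, 1, 0, 0, 1.3, 0, 0, 0, 1, 0, 0, 0.4, 0, 0, 0, 1, 0, 0, 0, 0, 0, 0, 1, 0, 0, 0, 0, 0, 0, 1]

```text
time: 7.12
tool_pos: [0.5903, 0.098, 0.102]
ee_rot: [3.141, -0.0, 1.555]
wrist_force: [-0.4, 0.5, -1.8]
width: 0.0216
```

arm_command:
  plan: [0, 0, 0.2, 0, 0, 0, 1, 0, 0, 0, 0, 0, 0, 1]

```text
time: 7.38
tool_pos: [0.59, 0.098, 0.0997]
ee_rot: [3.141, -0.0, 1.555]
wrist_force: [-1.0, 0.5, -1.7]
width: 0.022
```

arm_command:
  plan: [0, 0, 0.2, 0, 0, 0, 1, 0, 0, 0, 0, 0, 0, 1]

```text
time: 7.62
tool_pos: [0.5898, 0.098, 0.0972]
ee_rot: [-3.141, 0.0, 1.555]
wrist_force: [0.2, -1.2, -2.0]
width: 0.0219
```

arm_command:
  plan: [0, 0, 0.1, 0, 0, 0, 1, 0, 0, 0, 0, 0, 0, 1]

```text
time: 7.88
tool_pos: [0.5899, 0.098, 0.0964]
ee_rot: [-3.141, 0.0, 1.555]
wrist_force: [-0.9, 0.7, -1.6]
width: 0.0217
```

arm_command:
  plan: [0, 0, 0.1, 0, 0, 0, 1, 0, 0, 0, 0, 0, 0, 1]

```text
time: 8.12
tool_pos: [0.5899, 0.098, 0.0954]
ee_rot: [-3.141, 0.0, 1.555]
wrist_force: [-0.0, -0.0, -2.4]
width: 0.0218
```

arm_command:
  plan: [0, 0, 0.1, 0, 0, 0, 1, 0, 0, 0, 0, 0, 0, 1]

```text
time: 8.38
tool_pos: [0.59, 0.098, 0.0945]
ee_rot: [3.141, 0.0, 1.555]
wrist_force: [0.1, -0.2, -1.8]
width: 0.0215
```

arm_command:
  plan: [0, 0, 0.1, 0, 0, 0, 1, 0, 0, 0, 0, 0, 0, 1]

```text
time: 8.62
tool_pos: [0.5901, 0.098, 0.0943]
ee_rot: [3.141, 0.0, 1.555]
wrist_force: [-1.8, 0.1, 2.4]
width: 0.022
```

arm_command:
  plan: [0, 0, 0.1, 0, 0, 0, 1, 0, 0, 0, 0, 0, 0, 1]

```text
time: 8.88
tool_pos: [0.5902, 0.0979, 0.094]
ee_rot: [3.14, 0.0, 1.555]
wrist_force: [-1.1, 0.2, 5.1]
width: 0.0216
```

arm_command:
  plan: [-0.4, 0, -0.03, 0, 0, 0, 1, -0.8, 0, 0, 0, 0, 0, 1, -0.8, 0, 0, 0, 0, 0, 1, 0, 0, 0, 0, 0, 0, 1]

```text
time: 9.38
tool_pos: [0.59, 0.0771, 0.0941]
ee_rot: [3.14, 0.001, 1.554]
wrist_force: [-3.0, -0.5, 6.0]
width: 0.0218
```

arm_command:
  plan: [-0.8, 0, 0, 0, 0, 0, 1, -0.8, 0, 0, 0, 0, 0, 1, -0.8, 0, 0, 0, 0, 0, 1, 0, 0, 0, 0, 0, 0, 1]

```text
time: 9.88
tool_pos: [0.5897, 0.0531, 0.0942]
ee_rot: [3.14, 0.0, 1.554]
wrist_force: [-2.5, -0.1, 6.7]
width: 0.0222
```

Run:
```python
from h import *
w=snap('scene');crop(w,'pics/s5.png',230,150,160,120,4)
w=snap('side');crop(w,'pics/d5.png',220,120,160,120,4)
```

```text
(no output)
```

View pics/s5.png

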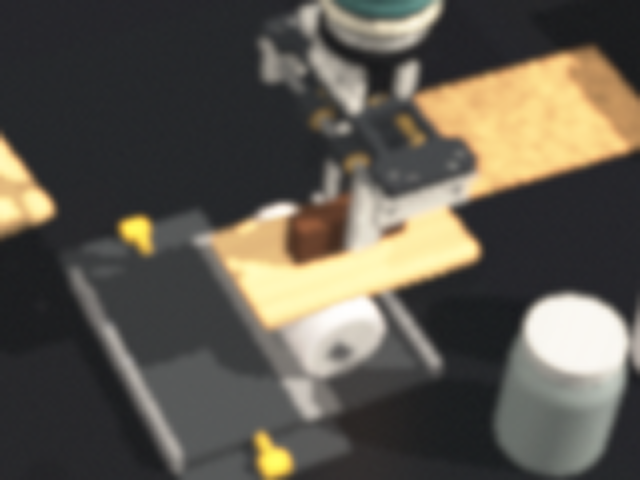

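View pics/d5.png

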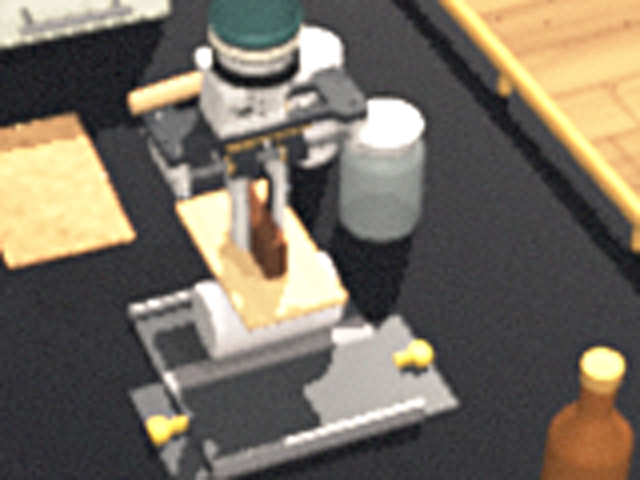

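arm_command:
  plan: [-0.6, 0, -0.06, 0, 0, 0, 1, -0.6, 0, 0, 0, 0, 0, 1, 0, 0, 0, 0, 0, 0, 1]

```text
time: 10.35
tool_pos: [0.5896, 0.0411, 0.0943]
ee_rot: [3.14, 0.0, 1.554]
wrist_force: [-1.5, 0.7, 6.5]
width: 0.0219
```

arm_command:
  plan: [-0.6, 0, 0, 0, 0, 0, 1, 0, 0, 0, 0, 0, 0, 1]

```text
time: 10.6
tool_pos: [0.5896, 0.0351, 0.0942]
ee_rot: [3.14, 0.0, 1.554]
wrist_force: [-1.2, 0.7, 5.4]
width: 0.0218
```

arm_command:
  plan: [-0.6, 0, 0, 0, 0, 0, 1, 0, 0, 0, 0, 0, 0, 1]

```text
time: 10.85
tool_pos: [0.5896, 0.0295, 0.0947]
ee_rot: [3.139, -0.0, 1.554]
wrist_force: [-1.6, 1.6, 8.1]
width: 0.0219
```

arm_command:
  plan: [-0.6, 0, -0.04, 0, 0, 0, 1, 0, 0, 0, 0, 0, 0, 1]

```text
time: 11.1
tool_pos: [0.5896, 0.0235, 0.0952]
ee_rot: [3.139, -0.0, 1.554]
wrist_force: [-1.7, 1.7, 7.0]
width: 0.0219
```

arm_command:
  plan: [-0.6, 0, -0.07, 0, 0, 0, 1, -0.6, 0, -0.06, 0, 0, 0, 1, 0, 0, 0, 0, 0, 0, 1]

```text
time: 11.48
tool_pos: [0.5894, 0.0114, 0.0963]
ee_rot: [3.139, -0.0, 1.554]
wrist_force: [-1.3, 0.0, 5.6]
width: 0.0218
```

arm_command:
  plan: [-0.6, 0, -0.06, 0, 0, 0, 1, -0.6, 0, -0.05, 0, 0, 0, 1, 0, 0, 0, 0, 0, 0, 1]

```text
time: 11.85
tool_pos: [0.5893, -0.0006, 0.0975]
ee_rot: [3.139, -0.0, 1.554]
wrist_force: [-0.3, 0.3, 5.7]
width: 0.0217
```

arm_command:
  plan: [-0.6, 0, -0.06, 0, 0, 0, 1, -0.6, 0, -0.05, 0, 0, 0, 1, 0, 0, 0, 0, 0, 0, 1]

```text
time: 12.22
tool_pos: [0.5892, -0.0125, 0.0985]
ee_rot: [3.139, -0.0, 1.554]
wrist_force: [0.0, 0.2, 6.1]
width: 0.0218
```

arm_command:
  plan: [-0.6, 0, -0.05, 0, 0, 0, 1, 0, 0, 0, 0, 0, 0, 1]

```text
time: 12.48
tool_pos: [0.5891, -0.0185, 0.0991]
ee_rot: [3.139, -0.0, 1.554]
wrist_force: [-0.2, 0.1, 6.8]
width: 0.0223
```

arm_command:
  plan: [-0.5, 0, -0.03, 0, 0, 0, 1, 0, 0, 0, 0, 0, 0, 1]

```text
time: 12.72
tool_pos: [0.589, -0.0235, 0.0994]
ee_rot: [3.139, -0.0, 1.554]
wrist_force: [-0.1, -0.0, 7.1]
width: 0.0218
```

arm_command:
  plan: [-0.5, 0, -0.03, 0, 0, 0, 1, 0, 0, 0, 0, 0, 0, 1]

```text
time: 12.98
tool_pos: [0.5889, -0.0286, 0.0996]
ee_rot: [3.139, 0.0, 1.554]
wrist_force: [-0.8, 0.1, 6.0]
width: 0.0217
```

arm_command:
  plan: [-0.5, 0, 0, 0, 0, 0, 1, 0, 0, 0, 0, 0, 0, 1]

```text
time: 13.22
tool_pos: [0.5889, -0.0337, 0.0997]
ee_rot: [3.139, 0.0, 1.554]
wrist_force: [-0.8, 0.9, 6.0]
width: 0.0218
```

arm_command:
  plan: [-0.6, 0, 0, 0, 0, 0, 1, -0.6, 0, 0, 0, 0, 0, 1, 0, 0, 0, 0, 0, 0, 1]

```text
time: 13.6
tool_pos: [0.5887, -0.0459, 0.0997]
ee_rot: [3.138, 0.0, 1.554]
wrist_force: [-1.5, -1.0, 6.7]
width: 0.0217
```

arm_command:
  plan: [-0.7, 0, -0.02, 0, 0, 0, 1, -0.8, 0, 0, 0, 0, 0, 1, -0.8, 0, 0, 0, 0, 0, 1, 0, 0, 0, 0, 0, 0, 1]

```text
time: 14.1
tool_pos: [0.5885, -0.069, 0.0998]
ee_rot: [3.138, 0.0, 1.554]
wrist_force: [0.2, -0.5, 5.2]
width: 0.0219
```

arm_command:
  plan: [-0.8, 0, 0, 0, 0, 0, 1, -0.8, 0, 0, 0, 0, 0, 1, -0.4, 0, 0, 0, 0, 0, 1, 0, 0, 0, 0, 0, 0, 1]

```text
time: 14.6
tool_pos: [0.5882, -0.0888, 0.0998]
ee_rot: [3.138, 0.0, 1.554]
wrist_force: [0.4, -0.8, 5.3]
width: 0.0216
```

Run:
```python
from h import *
w=snap('wrist');cv2.imwrite('pics/w6.png',w['bgr'])
w=snap('scene');crop(w,'pics/s6.png',220,170,160,120,5)
w=snap('side');crop(w,'pics/d6.png',220,150,160,120,5)
```

View pics/w6.png

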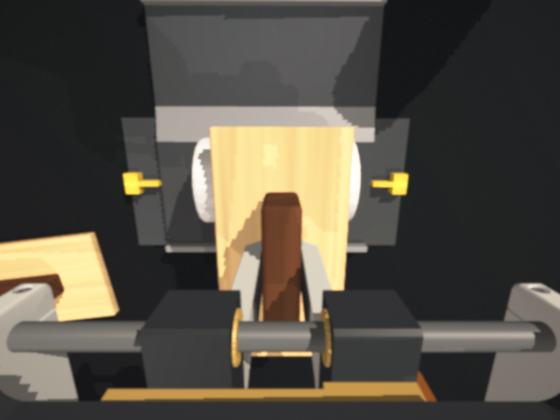

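View pics/s6.png

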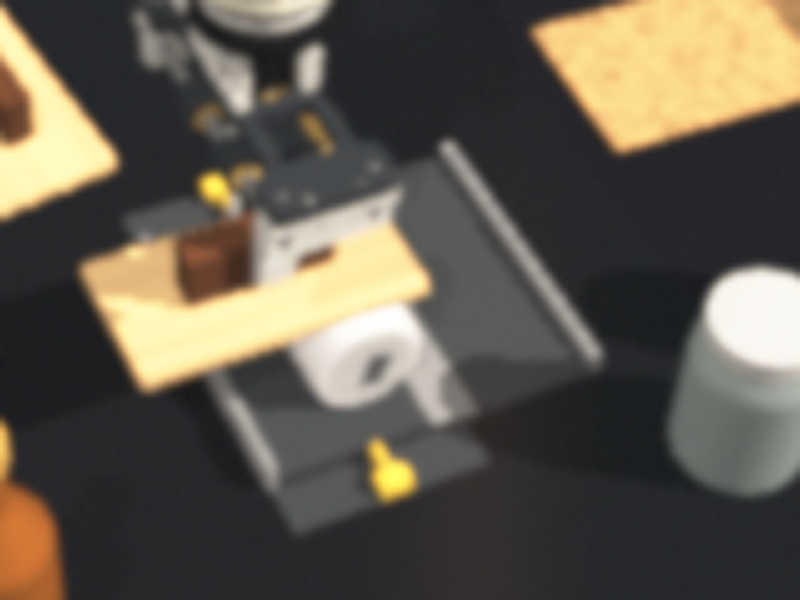

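View pics/d6.png

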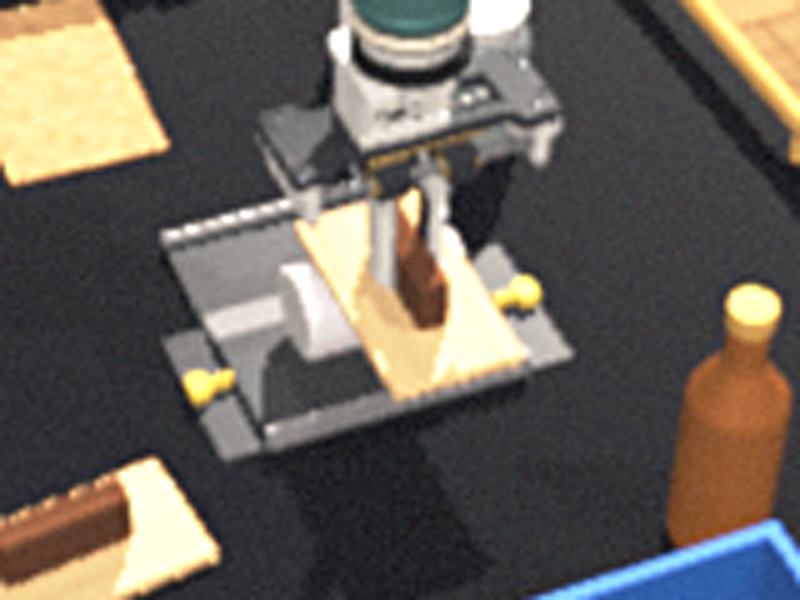

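Run:
```python
from h import *
w=snap('wrist');crop(w,'pics/w6c.png',110,90,310,170,2.58)
o,_=ray(w,0,0);print(o)
for y,n in((184,'L'),(184,'R')):
  pass
for p in((150,183),(384,184)): print('ptr',onz(w,*p,.013))
for p in((156,141),(374,141)): print('ramp top',onz(w,*p,.0105))
```

```text
[ 0.59028779 -0.00851151  0.27052289]
ptr [ 0.47298339 -0.05173243  0.013     ]
ptr [ 0.68317731 -0.05614629  0.013     ]
ramp top [ 0.4821798  -0.01536241  0.0105    ]
ramp top [ 0.67227867 -0.01843169  0.0105    ]
```

View pics/w6c.png

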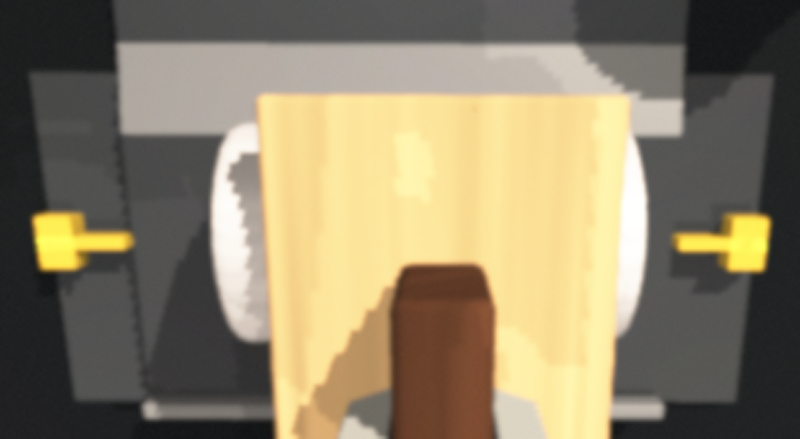

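```bash
cat >> h.py <<'E'
def ctr(w,u,v1,v2,cz,r=.033):
    out=[]
    for v,sg in((v1,-1),(v2,1)):
        o,d=ray(w,u,v); n=np.array([d[2],-d[1]]);n/=np.hypot(*n)  # in (y,z)
        if n[0]<0:n=-n
        # n0*(c-oy)+n1*(cz-oz)=sg*r
        out.append(o[1]+(sg*r-n[1]*(cz-o[2]))/n[0])
    return out
E
python3 - <<'E'
from h import *
w=snap('wrist')
print(ctr(w,205,137.7,222.6,.0435), onz(w,110+211/2.58,180,.0435),onz(w,110+648/2.58,180,.0435))
E
```

```text
[np.float64(-0.04563592765295955), np.float64(-0.04553325132735824)] [ 0.52011233 -0.04474347  0.0435    ] [ 0.6538459 -0.046953   0.0435   ]
```

arm_command:
  plan: [-0.5, 0, 0, 0, 0, 0, 1, -0.5, 0, 0, 0, 0, 0, 1, -0.5, 0, 0, 0, 0, 0, 1, 0, 0, 0, 0, 0, 0, 1, 0, 0, 0, 0, 0, 0, 1]

```text
time: 15.48
tool_pos: [0.5881, -0.1035, 0.0998]
ee_rot: [3.138, -0.0, 1.554]
wrist_force: [0.4, -0.1, 4.2]
width: 0.0217
```

Run:
```python
from h import *
w=snap('wrist');crop(w,'pics/w7c.png',110,70,310,170,2.58)
```

```text
(no output)
```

View pics/w7c.png

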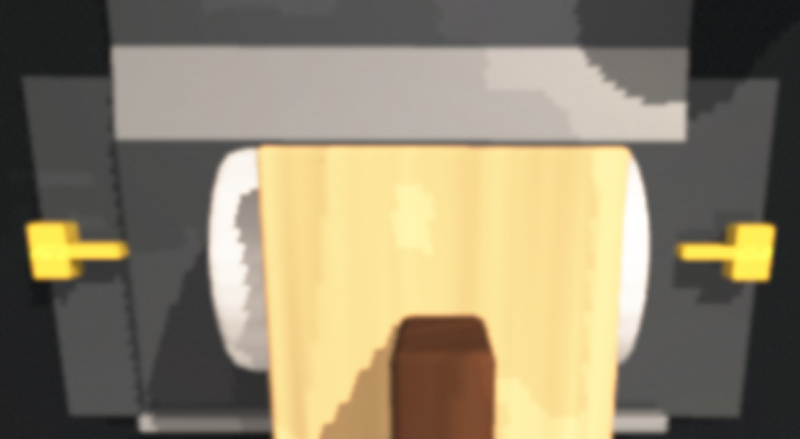

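Run:
```python
from h import *
w=snap('wrist')
print(ctr(w,205,70+148/2.58,70+371/2.58,.0435))
for x,y in((110,249),(695,251)): print('ptr',onz(w,110+x/2.58,70+y/2.58,.013))
for x,y in((113,141),(687,142)): print('ramp',onz(w,110+x/2.58,70+y/2.58,.0105))
```

```text
[np.float64(-0.05311565591198687), np.float64(-0.0533276712126175)]
ptr [ 0.47717205 -0.05205847  0.013     ]
ptr [ 0.67770282 -0.05603432  0.013     ]
ramp [ 0.48193047 -0.01669133  0.0105    ]
ramp [ 0.67312272 -0.0200491   0.0105    ]
```

arm_command:
  plan: [0, 0, -0.05, 0, 0, 0, 1, 0, 0, -0.05, 0, 0, 0, 1, 0, 0, -0.05, 0, 0, 0, 1, 0, 0, -0.2, 0, 0, 0, 1, 0, 0, -1, 0, 0, 0, 1, 0, 0, -2, 0, 0, 0, 1, 0, 0, -2, 0, 0, 0, 1, 0, 0, 0, 0, 0, 0, 1]

```text
time: 16.58
tool_pos: [0.5877, -0.1033, 0.1542]
ee_rot: [3.138, 0.001, 1.555]
wrist_force: [-0.2, 0.6, -2.2]
width: 0.0217
```

Run:
```python
from h import *
w=snap('wrist');crop(w,'pics/w8.png',110,70,310,230,2.58)
w=snap('side');crop(w,'pics/d8.png',220,120,160,140,4)
w=snap('scene');crop(w,'pics/s8.png',220,150,160,140,4)
```

```text
(no output)
```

View pics/w8.png

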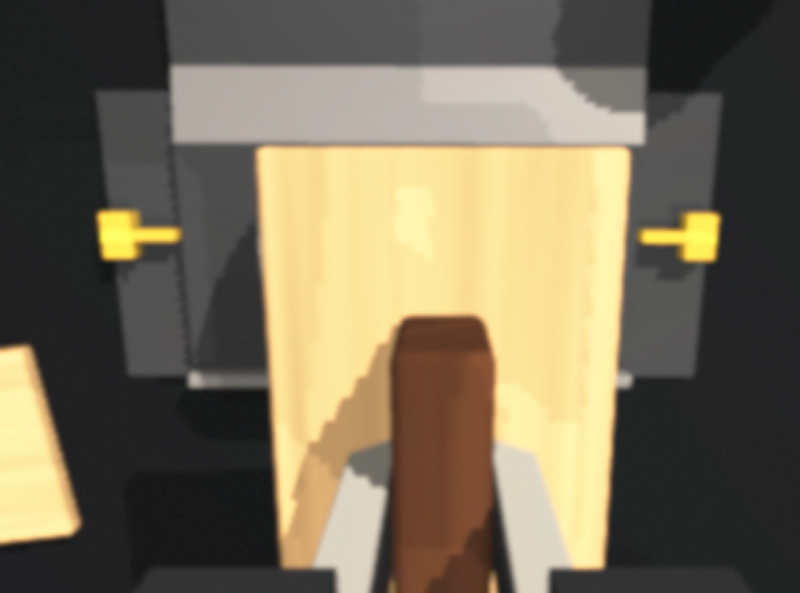

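View pics/d8.png

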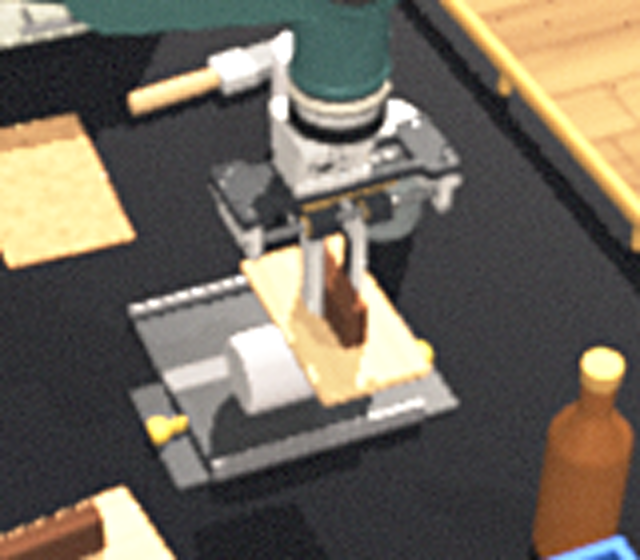

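View pics/s8.png

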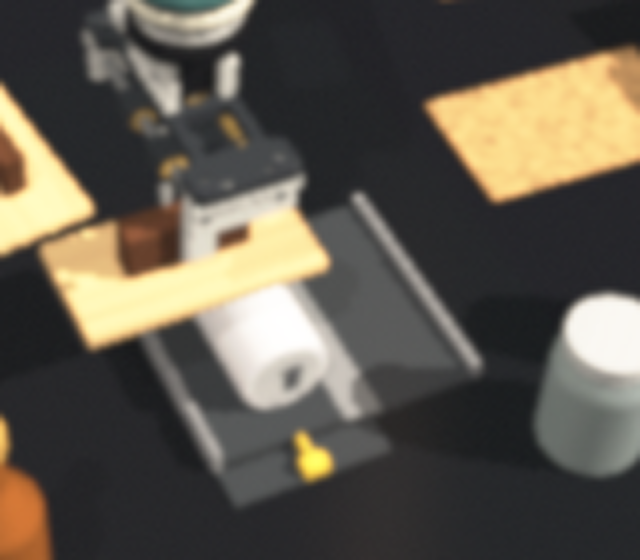

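arm_command:
  plan: [3.5, -1, 0, 0, 0, 0, 1, 5.5, -1.7, 0, 0, 0, 0, 1, 5.5, -1.7, 0, 0, 0, 0, 1, 5.5, -1.7, 0, 0, 0, 0, 1, 5.5, -1.7, 0, 0, 0, 0, 1, 5.5, -1.7, 0, 0, 0, 0, 1, 5.5, -1.3, 0, 0, 0, 0, 1, 3.5, -1, 0, 0, 0, 0, 1]

```text
time: 17.73
tool_pos: [0.4734, 0.3009, 0.1506]
ee_rot: [-3.139, 0.001, 1.557]
wrist_force: [0.8, -0.1, -2.4]
width: 0.0217
```

arm_command:
  plan: [0, 0, 0, 0, 0, 2.4, 1, 0, 0, 0, 0, 0, 0, 1, 0, 0, 0, 0, 0, 0, 1]

```text
time: 18.1
tool_pos: [0.4749, 0.2983, 0.1513]
ee_rot: [-3.14, 0.001, 1.513]
wrist_force: [0.3, -0.0, -1.8]
width: 0.0218
```

Run:
```python
from h import *
w=snap('wrist');cv2.imwrite('pics/w9.png',w['bgr'])
```

```text
(no output)
```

View pics/w9.png

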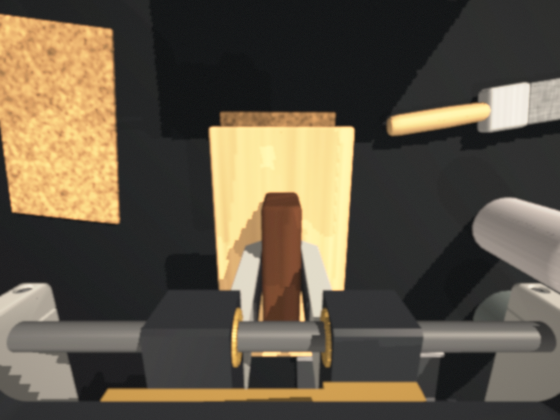

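arm_command:
  plan: [0, 0, 3, 0, 0, 0, 1, 0, 0, 3, 0, 0, 0, 1, 0, 0, 3, 0, 0, 0, 1, 0, 0, 2, 0, 0, 0, 1, 0, 0, 1, 0, 0, 0, 1, 0, 0, 0, 0, 0, 0, 1, 0, 0, 0, 0, 0, 0, 1]

```text
time: 19.02
tool_pos: [0.476, 0.2991, 0.0334]
ee_rot: [3.14, -0.001, 1.513]
wrist_force: [0.7, 0.1, -1.7]
width: 0.0217
```

arm_command:
  plan: [0, 0, 0.2, 0, 0, 0, 1, 0, 0, 0, 0, 0, 0, 1]

```text
time: 19.27
tool_pos: [0.4753, 0.299, 0.0306]
ee_rot: [3.141, -0.0, 1.513]
wrist_force: [-0.1, -0.2, -2.6]
width: 0.0221
```

arm_command:
  plan: [0, 0, 0.15, 0, 0, 0, 1, 0, 0, 0, 0, 0, 0, 1]

```text
time: 19.52
tool_pos: [0.475, 0.2988, 0.0285]
ee_rot: [-3.141, 0.0, 1.513]
wrist_force: [0.8, -0.3, -1.5]
width: 0.0221
```

arm_command:
  plan: [0, 0, 0.08, 0, 0, 0, 1, 0, 0, 0, 0, 0, 0, 1]

```text
time: 19.77
tool_pos: [0.4751, 0.2989, 0.0278]
ee_rot: [3.141, -0.0, 1.513]
wrist_force: [0.2, -0.8, -1.0]
width: 0.0221
```

arm_command:
  plan: [0, 0, 0.05, 0, 0, 0, 1, 0, 0, 0, 0, 0, 0, 1]

```text
time: 20.02
tool_pos: [0.4752, 0.2988, 0.0277]
ee_rot: [3.141, -0.0, 1.513]
wrist_force: [-1.1, -1.0, 0.5]
width: 0.0222
```

Touching the pad. Release and rise.

arm_command:
  plan: [0, 0, 0, 0, 0, 0, 0.7, 0, 0, 0, 0, 0, 0, 0.3, 0, 0, 0, 0, 0, 0, 0, 0, 0, 0, 0, 0, 0, 0, 0, 0, 0, 0, 0, 0, 0, 0, 0, 0, 0, 0, 0, 0]

```text
time: 20.78
tool_pos: [0.4751, 0.2988, 0.0273]
ee_rot: [3.141, 0.0, 1.513]
wrist_force: [0.0, -0.2, -1.1]
width: 0.0746
```

arm_command:
  plan: [0, 0, -2, 0, 0, 0, 0, 0, 0, -4, 0, 0, 0, 0, 0, 0, -5, 0, 0, 0, 0, 0, -4, 0, -5, 0, 0, 0, 0, -5, 0, 0, 0, 0, 0, 0, -4, 0, 0, 0, 0, 0, 0, 0, 0, 0, 0, 0, 0, 0]

```text
invalid input
```

Run:
```python
from h import *
w=snap('wrist');cv2.imwrite('pics/w10.png',w['bgr'])
w=snap('scene');crop(w,'pics/s10.png',180,90,240,180,3.3)
w=snap('side');crop(w,'pics/d10.png',180,100,240,180,3.3)
```

```text
(no output)
```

View pics/w10.png

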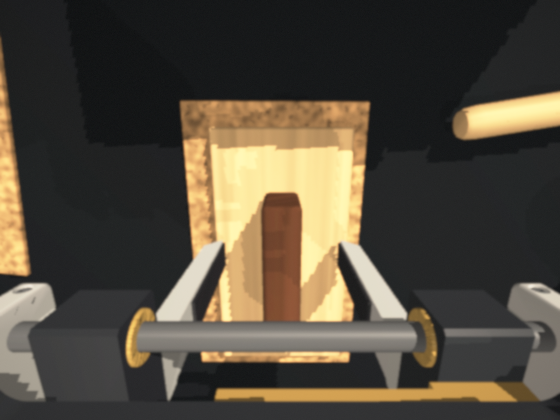

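View pics/s10.png

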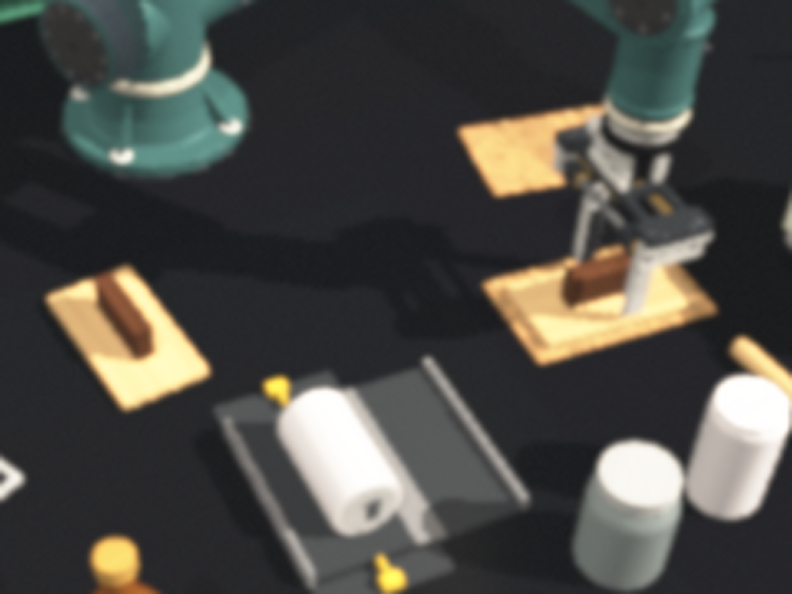

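View pics/d10.png

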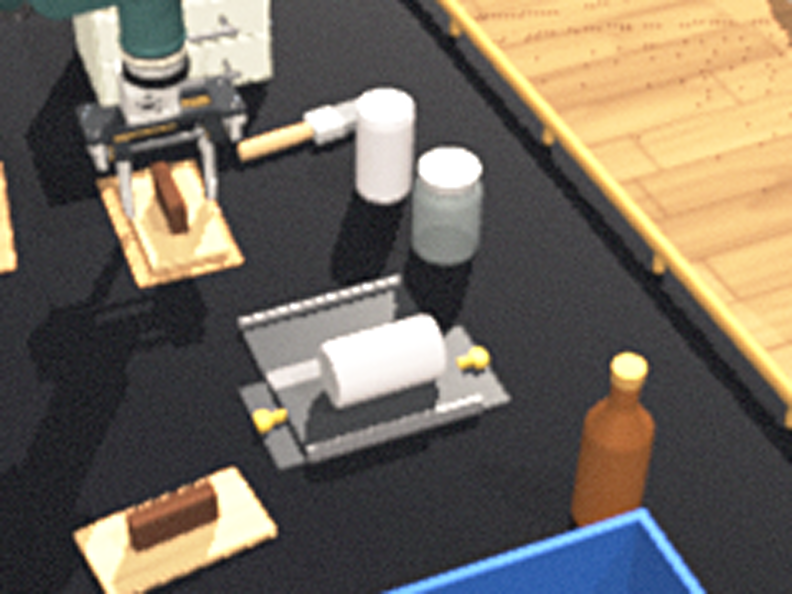

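arm_command:
  plan: [0, 0, -1.5, 0, 0, 0, 0, 0, 0, -3.5, 0, 0, 0, 0, 0, 0, -5, 0, 0, 0, 0, 0, 0, -5, 0, 0, 0, 0, 0, 0, -4, 0, 0, 0, 0, 0, 0, 0, 0, 0, 0, 0]

```text
time: 21.68
tool_pos: [0.4771, 0.2999, 0.2234]
ee_rot: [3.132, -0.005, 1.513]
wrist_force: [0.6, 0.2, -0.7]
width: 0.0939
```

Run:
```python
from h import *
w=snap('wrist');cv2.imwrite('pics/w11.png',w['bgr'])
```

arm_command:
  plan: [-5, 1.4, 0, 0, 0, 0, 0, -5, 1.4, 0, 0, 0, 0, 0, -5, 1.4, 0, 0, 0, 0, 0, -5, 1.4, 0, 0, 0, 0, 0, -5, 1.4, 0, 0, 0, 0, 0, -5, 1.4, 0, 0, 0, 0, 0, 0, 0, 0, 0, 0, 0, 0]

```text
time: 22.6
tool_pos: [0.541, -0.0086, 0.2147]
ee_rot: [-3.137, 0.0, 1.508]
wrist_force: [-0.9, 0.7, -0.5]
width: 0.0942
```

Run:
```python
from h import *
w=snap('wrist');crop(w,'pics/w12.png',170,90,260,200,3)
print(robot.get_obs()['tool_pos'],robot.get_obs()['ee_rot'])
```

```text
[ 0.54084458 -0.00668761  0.21505097] [-3.13745936e+00 -6.90463048e-04  1.51004781e+00]
```

View pics/w11.png

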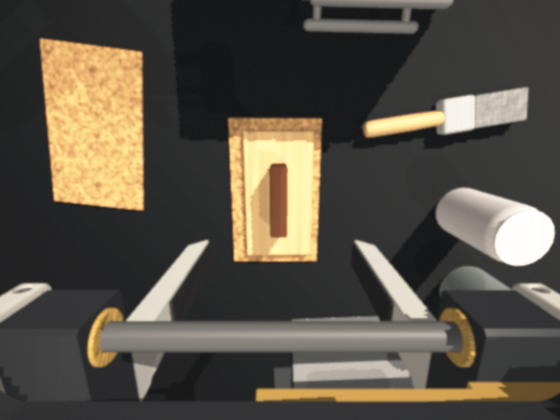

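View pics/w12.png

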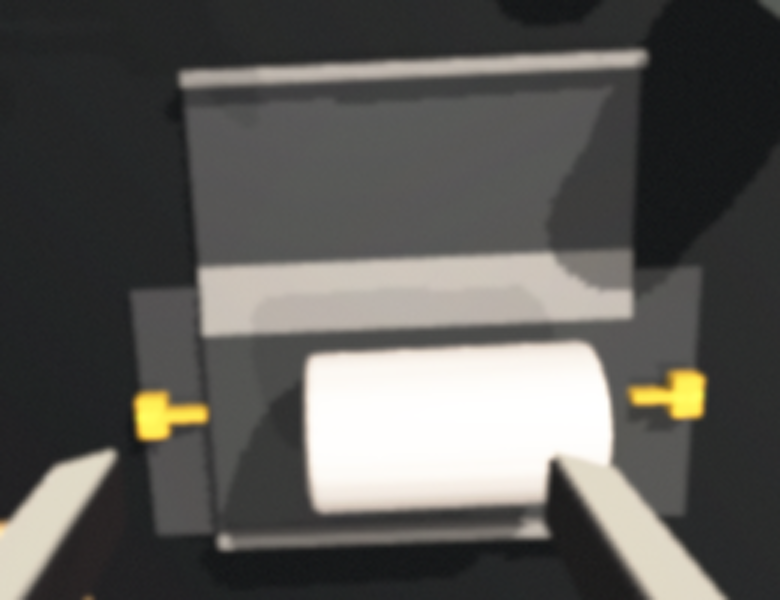

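arm_command:
  plan: [0, 0, 0, 0, 0, 0, 0, 0, 0, 0, 0, 0, 0, 0, 0, 0, 0, 0, 0, 0, 0]

```text
time: 23.02
tool_pos: [0.5416, -0.0044, 0.2174]
ee_rot: [3.141, -0.0, 1.515]
wrist_force: [-0.0, 1.1, 0.5]
width: 0.0944
```

Run:
```python
from h import *
w=snap('wrist');crop(w,'pics/w13.png',170,90,260,200,3)
print(w['W'][:3,3])
g=cv2.cvtColor(w['bgr'],cv2.COLOR_BGR2GRAY)
m=(cv2.inRange(w['bgr'],(150,150,170),(255,255,255)))[0:,:]
n,l,st,c=cv2.connectedComponentsWithStats(m)
for i in range(1,n):
    if st[i][4]>500: print(st[i],c[i])
b,_,_=blobs(w,(22,170,120),(32,255,255)); print(b)
i=l[233,320]; 
def one(u,first):
    v=np.where(l[:,u]==i)[0]; o,d=ray(w,u+0.0,(v[0]-.5) if first else (v[-1]+.5))
    return v[0],v[-1]
for u in(290,310,330,345):
    a,bb=one(u,1); cc=ctr(w,u,a-.5,bb+.5,.0435); p=onz(w,u,(a+bb)/2,.0435)
    # line y at x
    print(u,a,bb,np.round(cc,4),p[0].round(4),'line y',-.0519-.0195*(p[0]-.477))
```

```text
[0.54729473 0.07545103 0.38811953]
[ 474    3   77   86 5089] [511.96207506  45.2780507 ]
[ 237  178  141   26 2738] [301.5303141  190.61176041]
[ 271  207  161  111 6386] [335.9368932  245.00720326]
[  78  241  130   80 3132] [151.39527458 284.85696041]
[  0 284  49  36 771] [ 19.10376135 297.71076524]
[198 373  50  28 503] [223.9860835  388.07952286]
[(array([390.6, 223.8]), [379, 218, 23, 14, 102]), (array([224.4, 230. ]), [214, 224, 24, 14, 137])]
290 210 261 [-0.0527 -0.0518] 0.5516 line y -0.05335494589481432
310 209 260 [-0.0528 -0.0519] 0.5769 line y -0.05384831148754864
330 209 260 [-0.0542 -0.0532] 0.6022 line y -0.0543404644701974
345 208 259 [-0.0539 -0.0529] 0.6211 line y -0.05470947831890674
```

View pics/w13.png

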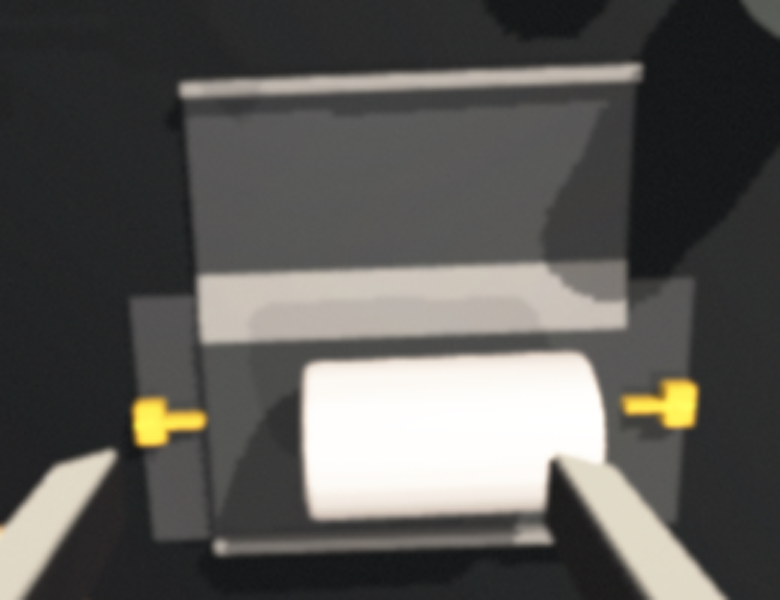

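Run:
```python
from bench import close_job
print(close_job())
```

```text
the job is handed in; nothing more can be done
None
```

I rolled the can up the ramp onto the raised bed and laid the board back on its cork pad. The job was handed in at about 23 s; no verdict is reported.

- **Choice of board and pad:** I took the board 0.56 m from the base; its lookalike is 0.37 m away. It lay on the cork pad farther to the robot's right.
- **Rolling:** I pressed with a peak of about 10 N on the wrist readings, mostly 7 to 9 N. That is a little above the 4 to 8 N suggested but well under the 20 N limit. The bed felt about 10.5 mm above the hearth.
- **Can, last check from the wrist camera:** Its centre is within about 1 to 1.5 mm of the pointers' line, with the axis parallel to it. It sits about 10 mm along the line from the middle, which I estimated from its start position and the roll direction rather than measured again at the end.
- **Board, last check:** It lies flat on the pad. By eye in the final wrist picture it looks centred within a few millimetres and aligned. The gripper is open and clear above the tray.
- **Bystanders:** Nothing looked shifted in the last scene and side pictures, but I did not re-measure them.

One arm call was refused as malformed during the retreat, so the arm did not move, and I sent it again corrected.

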